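Roll sample blocks flush in a levelling bed

TASK

The five polished sample blocks standing in a row on the levelling bed must be level before they go under the microscope. Take the hand roller out of its rest and roll it along the row with a steady, firm pressure, never more than 25 N, until every block is pressed flush with the rim, then stand the roller upright in its rest again and let go. Press on the bed with the roller only, never with the gripper, and leave everything else on the table where it is.

Things in the scene. Friction and masses are not known exactly. Their poses are not given: they have to be found in the camera images.
- levelling_bed: Levelling bed, fixed: grey foot plate (100 in x, 164 in y, 14 high) carrying an aluminium tray (96 x 160) with five dark sample blocks side by side in a row along its y. Origin: under the foot's middle, on the table; z up. The tray is on levelling screws: its rim's top is 55 to 77 mm above the table at the middle and slopes along the row by up to 0.035 rad either way. Neither is measured: feel for it.
- row_low (a point): Point on the table under the middle of block 1, at y = -56 mm in the bed's frame. Each block's top is 70 (bed's x) by 27 (bed's y) mm, pitch 28 mm. A block stands up to 4 mm above the rim, is held by friction, sinks only under more than about 9 N, stays where it is left, and stops hard when level with the rim.
- row_high (a point): Point on the table under the middle of block 5, at y = 56 mm in the bed's frame. Beyond the end blocks lie the end rims (71 to 80 mm from the bed's middle), level with blocks that are home.
- roller_grip (a point): Hand roller standing upright in its rest: wooden block handle on a sprung steel yoke with a black rubber wheel, about 0.4 kg. Point: handle's centre, 88 mm above the wheel's lowest point. Handle 44 in its x, 26 in its y (grasp across the 26), 50 high (63 to 113 mm above the wheel's lowest point). Its x is along the axle; it rolls along its y, which belongs along the bed's y. z up.
- roller_foot (a point): Lowest point of the roller's wheel when the spring is out. Wheel 36 diameter, 60 long. The yoke (72 in x, 38 in y) has its lower edge 10 mm above this point. Pressed down, wheel and yoke slide up towards the handle on a spring: it gives way at about 6 N, then takes 5 N more per mm, and bottoms after 6 mm.
- rest_floor (a point): Grey roller rest, fixed to the table: open-topped trough, 80 (x) by 42 (y) mm inside, walls to 46 mm above the table, then flared lips to 58 mm. Point: centre of its inner floor, 6 mm above the table, on which the wheel stands between two 2 mm ridges; its x lies along the axle of a roller at rest, z up.
- roller_wheel (a joint): Turning angle of the roller's wheel on its axle in rad, 0 at the start; 1 rad is 18 mm of rolling.
- block1 (a joint): Sample block 1 (at y = -56 mm in the bed's frame): depth pressed in, m; 0 is standing 4 mm proud of the rim, 0.004 is flush and home.
- block2 (a joint): Sample block 2 (at y = -28 mm in the bed's frame): depth pressed in, m; 0 is standing 4 mm proud of the rim, 0.004 is flush and home.
- block3 (a joint): Sample block 3 (at y = 0 mm in the bed's frame): depth pressed in, m; 0 is standing 4 mm proud of the rim, 0.004 is flush and home.
- block4 (a joint): Sample block 4 (at y = 28 mm in the bed's frame): depth pressed in, m; 0 is standing 4 mm proud of the rim, 0.004 is flush and home.
- block5 (a joint): Sample block 5 (at y = 56 mm in the bed's frame): depth pressed in, m; 0 is standing 4 mm proud of the rim, 0.004 is flush and home.
- dropper_mid (a point): Bystander: small white dropper bottle, 28 wide, 75 high (mm); point at its middle, half-way up. To be left alone.
- dish_mid (a point): Bystander: closed shallow clear dish, 86 wide, 17 high (mm); point at its middle, half-way up. To be left alone.
- round_mount_mid (a point): Bystander: round black sample mount, 30 wide, 22 high (mm); point at its middle, half-way up. To be left alone.
- jar_mid (a point): Bystander: amber jar with black cap, 60 wide, 75 high (mm); point at its middle, half-way up. To be left alone.
- carton_mid (a point): Bystander: plain brown carton or box 70 x 100 x 35 (mm); point at its middle, half-way up. To be left alone.
- brush_mid (a point): Bystander: lying brush about 170 long (mm); point at its middle, half-way up. To be left alone.
- beaker_mid (a point): Bystander: glass beaker 70 wide, 85 high (mm); point at its middle, half-way up. To be left alone.
Things that resemble listed ones, but are neither listed nor needed, are in the scene too. What is shaped like the part that bears roller_grip but green is not meant.

How it is judged:
On the way, in this order (a step that is already met when the one before it is completed fails the run):
1. the roller is lifted out of its rest (handle centre at least 120 mm above the rest's floor) (z of roller_grip in the frame of rest_floor above 0.12 m), for 0.1 s.
2. the wheel has rolled 3 rad (54 mm) or more while pressing on the bed with over 5 N ((value of joint roller_wheel above 3 rad or value of joint roller_wheel below -3 rad) and contact force between levelling_bed and anything else above 5 N), for 0.05 s.
3. all five blocks are home, within 1.5 mm of flush (value of joint each of block1, block2, block3, block4, block5 above 0.0025 m), for 0.2 s.
At the end, for the whole second after the job is handed in: All five blocks are pressed in to within 1.5 mm of flush; the roller stands at rest and upright (within 0.25 rad) in its rest, wheel on the rest's floor (within 4 mm), handle within 20 mm of over the rest's middle, released (all of step 3 and horizontal distance between roller_grip and rest_floor below 0.02 m and z of roller_grip in the frame of rest_floor below 0.092 m and angle between roller_grip's own z axis and vertical below 0.25 rad and linear speed of roller below 0.02 m/s); the robot touches nothing.
It fails at once if the bed or its blocks are pressed with more than 25 N (contact force between levelling_bed and anything else above 25 N).
It fails at once if the gripper's fingers press on the bed or its blocks (contact force between levelling_bed and the fingers above 1 N).
It fails at once if the arm or the gripper's body presses on the bed or its blocks (contact force between levelling_bed and the arm above 1 N).
It fails at once if a bystander is moved by more than 30 mm (distance of any of dropper_mid, dish_mid, round_mount_mid, jar_mid, carton_mid, brush_mid, beaker_mid from where it was at the start of the episode above 0.03 m).
It also fails if it takes over 64 s, if anything falls off the work surface, if the arm or the gripper's body presses on something with over 40 N, if the wrist force passes 120 N, or if a joint passes its speed limit or range.

ROBOT

A 7-joint arm with a two-finger parallel gripper is mounted at the origin on the work surface. World frame = base frame: x ahead of the robot, y to its left, z up, the work surface at z = 0. Lengths are in m, angles in rad, forces in N, time in s.
With the tool pointing down it reaches from about 0.4 to 0.875 m from the base axis. Payload 19.3 kg.
Tool frame: the origin (TCP) lies at the very end of the fingers, on their centre line; the grasp point (between the pads) lies 19 mm behind it (bot.grasp_offset is the distance from the TCP to the grasp point, in m); z points along the fingers, x is the direction in which the jaws open and shut, and the axes are right-handed (so a half turn about z gives the same grasp; the last joint's range is limited). The gripper opens to 85 mm and grips with 20 to 120 N. Pads are 22 mm wide; open, the fingers measure 114 mm over their backs; the gripper's body (76 mm by 85 mm) begins 54 mm behind the grasp point. The pads swing forward as they close: fully open they stand 13 mm farther back than shut.
Start: joints at [1.065, 0.521, -0.036, 1.599, 0.021, 1.021, -0.113], TCP at [0.264, -0.567, 0.231] pointing down, gripper open.
Joint ranges: [-2.91, 2.91], [-0.3, 2.13], [-1.5, 1.42], [0.17, 2.43], [-1.26, 4.41], [0.16, 1.93], [-2.52, 2.52]. Speed limits (rad/s): [1.89, 1.89, 2.39, 2.39, 3.01, 3.01, 3.01].

INTERFACE

Orientations are given as [roll, pitch, yaw] about the fixed x, y, z axes, in that order (R = Rz(yaw) Ry(pitch) Rx(roll)).
In Python, from workcell import status, grab_frame, calibration, job, regions_of, mark_of, bot gives the robot as it stands.
- The arm moves only by the tool carry_out, never from a script. Its argument "deltas" is one flat list of numbers, 5 for each row, row after row: the opening, from -1 (shut) to 1 (fully open), then the shift along the tool's x, y, z in cm, then the turn about the tool's z in degrees. A call has 1 to 20 rows; each row shifts and turns the commanded pose from where the row before left it, along the tool's axes as they then stand; what a row does not reach is not made up. A row lasts 1/12 s, in which the tool goes at most 41.7 mm and 7.16 degrees, less where a joint would pass 70% of its speed; a pose out of reach is approached as far as the arm can. A call with a gripper value outside its range is refused whole. The fingers move at their own pace and stop on an object; "newtons" is the grip in N (left out, the last holds). Time passes only in rows, so rows that do not move let the fingers close. It gives the time, the measured TCP pose, the force and the opening at its end, in the units of the state.
- status.observe(): the state, without advancing time (a new reading comes with each control period).
- grab_frame(name): name is "scene" or "top"; returns the picture (420x560x3 uint8, red, green, blue); there is no depth.
- calibration(name): a dict with "fov_y" (degrees; the focal length in pixels is half the picture's height over the tangent of half this angle, whatever the lens; pixels are square), "cx", "cy" (the principal point, pixels), "R" (3x3) and "t" (3): a world point X has camera coordinates R X + t. Camera axes: x right, y down, z forward; pixel columns grow to the right and rows downward; lengths in m; the calibration is good to about 2 mm. A picture is of the moment at which its call begins. calibration takes no time and is no camera call.
- job.job_done(): hands the job in, once; it reports no verdict.
Trained networks look in the newest picture that a camera, given by its name, has taken for a name from the list of things; names that differ only in an ending like _2 or _b are one class to them, and where a whole thing is asked for, a point or a joint stands for the part that bears it (a point fixed in the world has none). Each returns a list of dicts, best first, with "p" (0 to 1); they miss things now and then, are a little off and sometimes report something else, mostly with a low value. They report only what shows in the picture. A call takes as long as a camera call. They do not tell look-alikes from the thing itself.
- regions_of(camera, target): "region" (420x560 bool, what is visible of it) and "xy" ([column, row] in pixels, amid what is visible of it).
- mark_of(camera, target): "xy" ([column, row] in pixels: a listed point, or the origin of a listed thing).
The state is a dict: "clock": time; "qpos": joint angles; "qd": joint speeds; "joint_efforts": joint torques, N m; "position": TCP position; "tool_rot": TCP orientation; "force": force on the tool from outside, world axes, zero at the start; "moment": the same for the moment, N m; "grip_width": finger opening in m.
Only numpy, scipy, OpenCV 4.12 (cv2) and the standard library are available. Lean on these libraries where they do the work, as an engineer would, in place of code of your own. Each camera call takes 0.05 s, during which the arm holds its last target.

## Working session

There is one attempt and no reset: what is moved stays moved. The work goes in short steps, Python scripts to look and compute and a tool call to move; the robot and the scene stay as the last step left them, time stands still between calls to the robot, and variables do not carry over. Pictures are saved under pics/ and viewed, and the job is handed in when it is done.

Besides the shell and the picture viewer there is one more tool, called after ">>>" as name(argument=value, ...), one argument or row to a line, values as JSON. carry_out: Moves the arm, as the interface text tells. Its arguments: {"type":"object","properties":{"deltas":{"type":"array","items":{"type":"number"}},"newtons":{"type":"number"}},"required":["deltas"]}

```bash
mkdir -p pics; ls; python3 - <<'E'
from workcell import status, grab_frame, calibration, job, regions_of, mark_of, bot
import cv2
print(status.observe())
for n in ("scene","top"):
    im=grab_frame(n); cv2.imwrite(f"pics/{n}0.png",im[:,:,::-1]); c=calibration(n); print(n,c)
    for t in ("levelling_bed","row_low","row_high","roller_grip","roller_foot","rest_floor"):
        print(t,[(r["xy"],round(r["p"],2)) for r in mark_of(n,t)])
E
```

```text
pics
{'clock': 0.0, 'qpos': array([ 1.06478546,  0.52201174, -0.03629395,  1.60002795,  0.02120859,
        1.02112238, -0.11280979]), 'qd': array([-1.59451961e-05,  5.11739659e-04,  1.92369961e-03, -7.35311816e-04,
        4.48704426e-04, -8.95718067e-04, -1.01326822e-04]), 'joint_efforts': array([ 5.87083232e-04, -9.27102470e+01,  1.98071145e+00, -3.69927156e+01,
        1.80617021e-02,  8.37930653e-03,  7.81889685e-05]), 'position': array([ 0.26363459, -0.5662815 ,  0.2307204 ]), 'tool_rot': array([ 3.14148234e+00,  1.17922592e-03, -1.13502944e+00]), 'force': array([0.58936863, 0.15558915, 0.18033956]), 'moment': array([-0.01547147, -0.0362948 ,  0.01396356]), 'grip_width': 0.08534268339018938}
scene {'fov_y': 56.62093696265706, 'cx': 278.30474772493267, 'cy': 211.6285949830491, 'R': array([[-0.28629716,  0.95810413,  0.00839149],
       [ 0.69941069,  0.21496532, -0.68162644],
       [-0.65487298, -0.18927861, -0.73165223]]), 't': array([ 0.17787273, -0.36692748,  1.49787985])}
levelling_bed [([235.5, 207.6], 0.88)]
row_low [([213.5, 209.8], 0.57)]
row_high [([254.0, 205.9], 0.62), ([455.0, 260.3], 0.24)]
roller_grip [([395.3, 188.1], 0.56), ([350.4, 195.5], 0.55)]
roller_foot [([342.7, 217.7], 0.7), ([391.5, 207.2], 0.58)]
rest_floor [([342.3, 219.1], 0.66)]
top {'fov_y': 50.01537798754757, 'cx': 281.68388527917693, 'cy': 206.67807744659655, 'R': array([[-0.02659446, -0.99964428,  0.00201107],
       [-0.99732512,  0.02639564, -0.06816061],
       [ 0.06808328, -0.00381838, -0.99767233]]), 't': array([0.01488107, 0.59715034, 1.5006352 ])}
levelling_bed [([328.7, 216.8], 0.75)]
row_low [([344.5, 211.5], 0.74)]
row_high [([313.1, 224.9], 0.93), ([233.7, 231.8], 0.22)]
roller_grip [([229.9, 235.2], 0.75), ([193.8, 262.2], 0.55)]
roller_foot [([197.2, 263.8], 0.51), ([232.6, 232.3], 0.5)]
rest_floor [([233.5, 232.3], 0.7)]
```

View pics/scene0.png

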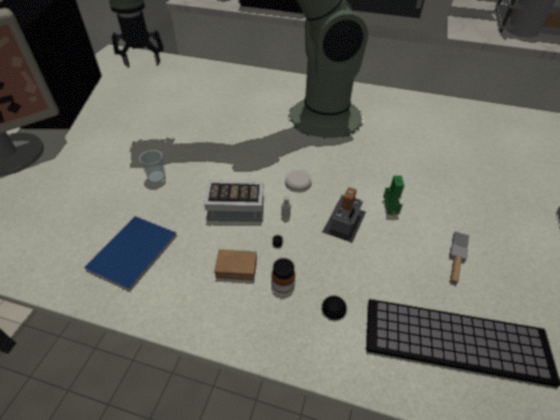

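View pics/top0.png

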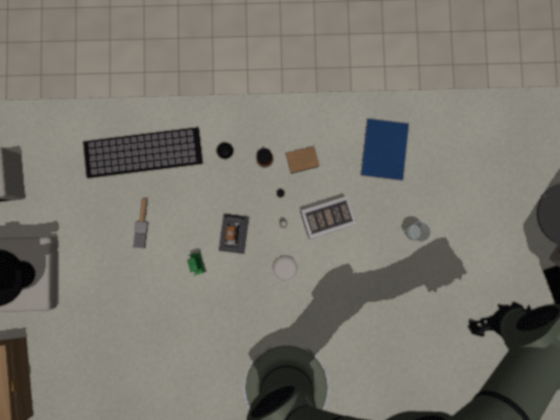

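```bash
cat > h.py <<'E'
from workcell import status, grab_frame, calibration, job, regions_of, mark_of, bot
import cv2, numpy as np
def cam(n):
    c=calibration(n); f=210/np.tan(np.radians(c["fov_y"]/2)); return c,f
def ray(n,xy):
    c,f=cam(n); R=np.array(c["R"]); t=np.array(c["t"])
    d=R.T@np.array([(xy[0]-c["cx"])/f,(xy[1]-c["cy"])/f,1]); return -R.T@t,d
def atz(n,xy,z):
    o,d=ray(n,xy); return o+d*(z-o[2])/d[2]
def tri(a,b):
    (o1,d1),(o2,d2)=ray("scene",a),ray("top",b)
    s=np.linalg.lstsq(np.stack([d1,-d2],1),o2-o1,rcond=None)[0]
    p,q=o1+s[0]*d1,o2+s[1]*d2; return (p+q)/2,np.linalg.norm(p-q)
def proj(n,X):
    c,f=cam(n); x=np.array(c["R"])@X+c["t"]; return np.array([c["cx"]+f*x[0]/x[2],c["cy"]+f*x[1]/x[2]])
E
python3 - <<'E'
from h import *
np.set_printoptions(precision=4,suppress=True)
P=lambda *a:print(*a)
P("grip",tri([350.4,195.5],[229.9,235.2])); P("foot",tri([342.7,217.7],[232.6,232.3])); P("rest",tri([342.3,219.1],[233.5,232.3]))
P("bed",tri([235.5,207.6],[328.7,216.8]),"low",tri([213.5,209.8],[344.5,211.5]),"high",tri([254,205.9],[313.1,224.9]))
P("rest z6",atz("top",[233.5,232.3],.006),atz("scene",[342.3,219.1],.006))
P("grip z94",atz("top",[229.9,235.2],.094),atz("scene",[350.4,195.5],.094))
P("low",atz("top",[344.5,211.5],0),atz("scene",[213.5,209.8],0))
P("high",atz("top",[313.1,224.9],0),atz("scene",[254,205.9],0))
P("bed",atz("top",[328.7,216.8],0),atz("scene",[235.5,207.6],0))
for n in ("scene","top"):
    im=grab_frame(n)
    for t in ("levelling_bed","roller_grip","rest_floor","dropper_mid","dish_mid","round_mount_mid","jar_mid"):
        for r in regions_of(n,t)[:2]:
            m=r["region"].astype(np.uint8); ys,xs=np.nonzero(m)
            P(n,t,round(r["p"],2),r["xy"],m.sum(),cv2.minAreaRect(np.stack([xs,ys],1).astype(np.float32)))
for n,(x,y,w,h) in {"scene":(185,160,230,100),"top":(180,180,190,110)}.items():
    im=grab_frame(n)[y:y+h,x:x+w,::-1]; k=800/w if h*800/w<600 else 600/h
    cv2.imwrite(f"pics/{n}_crop1.png",cv2.resize(im,None,fx=k,fy=k,interpolation=cv2.INTER_CUBIC)); P(n,k)
E
```

```text
grip (array([0.505 , 0.1683, 0.0976]), np.float64(0.002682346482540497))
foot (array([0.5158, 0.1639, 0.017 ]), np.float64(0.005794519187647838))
rest (array([0.5157, 0.1626, 0.0104]), np.float64(0.0037968701520229016))
bed (array([ 0.5583, -0.1563,  0.0032]), np.float64(0.008726597439635114)) low (array([ 0.5767, -0.216 , -0.0066]), np.float64(0.0008935589482369088)) high (array([ 0.5329, -0.1046,  0.0009]), np.float64(0.0041364998138040425))
rest z6 [0.5154 0.1649 0.006 ] [0.512  0.1605 0.006 ]
grip z94 [0.5052 0.1674 0.094 ] [0.5009 0.1695 0.094 ]
low [ 0.5765 -0.2155  0.    ] [ 0.5822 -0.2124  0.    ]
high [ 0.5335 -0.1066  0.    ] [ 0.5317 -0.1029  0.    ]
bed [ 0.5598 -0.1608  0.    ] [ 0.5545 -0.1533  0.    ]
scene levelling_bed 0.77 [234.6, 201.9] 2237 ((233.5, 200.5), (39.0, 59.0), 90.0)
scene roller_grip 0.76 [393.0, 197.2] 571 ((392.65167236328125, 194.3319854736328), (19.28411102294922, 39.65465545654297), 5.194429397583008)
scene roller_grip 0.6 [284.5, 275.0] 706 ((283.0, 275.0), (34.0, 24.0), 90.0)
scene rest_floor 0.62 [342.9, 221.4] 924 ((346.0000305175781, 218.00001
[... 956 characters left out ...]
] 237 ((232.1599884033203, 232.8800048828125), (11.596551895141602, 21.77889060974121), 8.130102157592773)
top rest_floor 0.63 [239.6, 236.1] 743 ((233.423095703125, 233.11541748046875), (26.419397354125977, 38.32673263549805), 7.125016689300537)
top dish_mid 0.76 [283.7, 268.4] 534 ((284.5, 268.5), (25.0, 25.0), 90.0)
top round_mount_mid 0.64 [279.3, 195.4] 40 ((280.0, 193.0), (6.0, 6.0), 90.0)
top round_mount_mid 0.58 [320.2, 218.3] 197 ((320.0458984375, 218.9862518310547), (22.22157096862793, 9.290915489196777), 73.3007583618164)
top jar_mid 0.87 [263.4, 155.8] 273 ((264.0, 157.50001525878906), (17.677669525146484, 17.677669525146484), 45.0)
scene 3.4782608695652173
top 4.2105263157894735
```

View pics/scene_crop1.png

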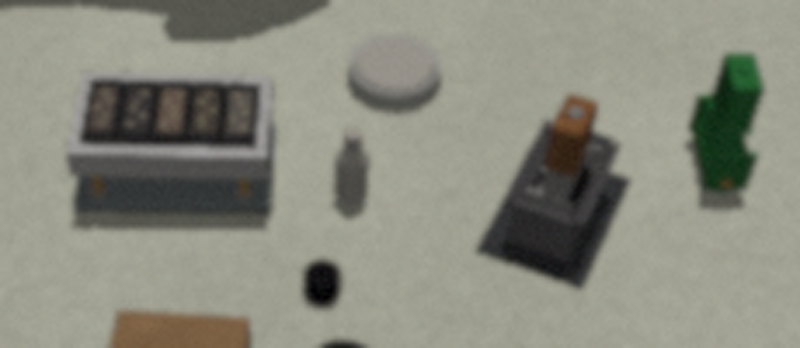

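View pics/top_crop1.png

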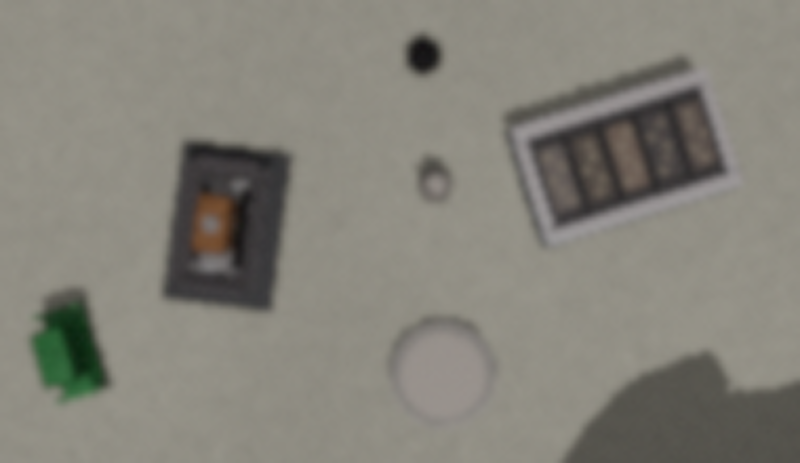

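```bash
cat > fit.py <<'E'
from h import *
from scipy.optimize import least_squares
np.set_printoptions(precision=4,suppress=True)
T=lambda p:np.array(p)/4.2105+180
S=lambda p:np.array(p)/3.47826+np.array([185,160])
# tray: order of corners (low-y,hi-x?) determined by nearest
tt=[T(p) for p in [(508,127),(708,70),(740,183),(548,243)]]
ts=[S(p) for p in [(84,77),(272,79),(268,153),(70,158)]]
def rect(x,y,a,sx,sy,z,sl=0):
    c,s=np.cos(a),np.sin(a); return [np.array([x+c*u-s*v,y+s*u+c*v,z+sl*v]) for u,v in ((sx,sy),(sx,-sy),(-sx,-sy),(-sx,sy))]
def cost(p,sx,sy,tt,ts,off=0):
    C=rect(p[0],p[1],p[2],sx,sy,p[3],p[4]); r=[]
    for c in C:
        for n,obs in (("top",tt),("scene",ts)):
            q=proj(n,c); d=[q-o for o in obs]; r+=list(min(d,key=np.linalg.norm))
    return np.array(r+[ (p[3]-.066)/.01*.3,p[4]/.02*.3])
f=least_squares(cost,[.555,-.158,.36,.066,0],args=(.048,.080,tt,ts)); print("tray",f.x,np.abs(f.fun).max(),f.fun.round(1))
pt=[T(p) for p in [(185,142),(290,152),(270,308),(163,296)]]
ps=[S(p) for p in [(628,178),(580,285),(478,250)]]
def cr(p):
    C=rect(p[0],p[1],p[2],p[3],p[4],.004); r=[]
    for c in C:
        q=proj("top",c); r+=list(min([q-o for o in pt],key=np.linalg.norm))
    for o in ps:
        r+=list(min([proj("scene",c)-o for c in C],key=np.linalg.norm))
    return np.array(r)
f=least_squares(cr,[.512,.163,.0,.06,.04]); print("rest",f.x,f.fun.round(1))
print("handle top", atz("top",T((212,222)),.119),atz("scene",S((578,108)),.119), tri(S((578,108)),T((212,222))))
E
python3 fit.py
```

```text
tray [ 0.5557 -0.152   0.2729  0.0615  0.0325] 1.4566130877874457 [-0.2  0.3 -0.7  1.2 -1.5 -0.4 -1.1 -0.  -0.2  0.6 -0.4 -0.1 -0.9  0.8
 -0.4 -1.  -0.1  0.5]
rest [ 0.5139  0.1657 -0.1443  0.064   0.0436] [-1.  -1.1 -0.5 -0.5 -0.4 -0.1 -0.5 -0.3 -0.8 -0.7 -0.1 -0.8 -0.5 -1.1]
handle top [0.5128 0.163  0.119 ] [0.5096 0.1695 0.119 ] (array([0.5123, 0.1662, 0.1207]), np.float64(0.006755818691493285))
```

```bash
sed -i 's#/4.2105+180#/4.2105+180-.38#; s#np.array(\[185,160\])#np.array([185,160])-.36#' fit.py; python3 fit.py
cat > ov.py <<'E'
from h import *
import sys
exec(open('fit.py').read().split("tt=[T")[0])
def rect(x,y,a,sx,sy,z,sl=0):
    c,s=np.cos(a),np.sin(a); return [np.array([x+c*u-s*v,y+s*u+c*v,z+sl*v]) for u,v in ((sx,sy),(sx,-sy),(-sx,-sy),(-sx,sy))]
def overlay(n,box,k,rects,out,base):
    x,y,w,h=box; im=cv2.resize(base[y:y+h,x:x+w],None,fx=k,fy=k,interpolation=cv2.INTER_CUBIC)
    for C,col in rects:
        p=np.array([(proj(n,c)-[x,y]+.5)*k-.5 for c in C]); cv2.polylines(im,[np.round(p*8).astype(int)],True,col,1,cv2.LINE_AA,3)
    return im
rx,ry,ra=.5145,.1665,-.144
bx,by,ba,bz,bs=.557,-.151,.273,.0615,.03
R=[(rect(rx,ry,ra,.022,.013,.119),(255,255,0)),(rect(rx,ry,ra,.022,.013,.069),(255,160,0)),(rect(rx,ry,ra,.04,.021,.046),(0,255,255)),(rect(rx,ry,ra,.064,.0436,.004),(0,0,255))]
B=[(rect(bx,by,ba,.048,.08,bz,bs),(0,255,0)),(rect(bx,by,ba,.050,.082,.007),(0,0,255)),(rect(bx,by,ba,.035,.0695,bz,bs),(255,255,0))]
a=[]
for n in ("scene","top"):
    b=cv2.imread(f"pics/{n}0.png")
    for i,(RR,c) in enumerate(((R,(.514,.166,.05)),(B,(.557,-.151,.05)))):
        u,v=proj(n,np.array(c)).astype(int); a.append(overlay(n,(u-33,v-25,66,50),6,RR,None,b))
cv2.imwrite(sys.argv[1],np.vstack([np.hstack(a[:2]),np.hstack(a[2:])]))
E
python3 ov.py pics/ov1.png
```

```text
tray [ 0.5572 -0.1515  0.2728  0.0643  0.0331] 1.193599893138952 [ 0.1  0.1 -0.4  1.2 -1.1 -0.5 -0.9  0.   0.2  0.5 -0.1 -0.1 -0.7  0.7
 -0.  -1.1 -0.1  0.5]
rest [ 0.5143  0.1658 -0.1467  0.0638  0.0433] [-0.5 -0.8 -0.2 -0.2 -0.1  0.1 -0.1 -0.1 -0.5 -0.1  0.1 -0.4 -0.1 -0.7]
handle top [0.514  0.1642 0.119 ] [0.5085 0.1683 0.119 ] (array([0.5136, 0.1661, 0.1232]), np.float64(0.004772510115464077))
```

View pics/ov1.png

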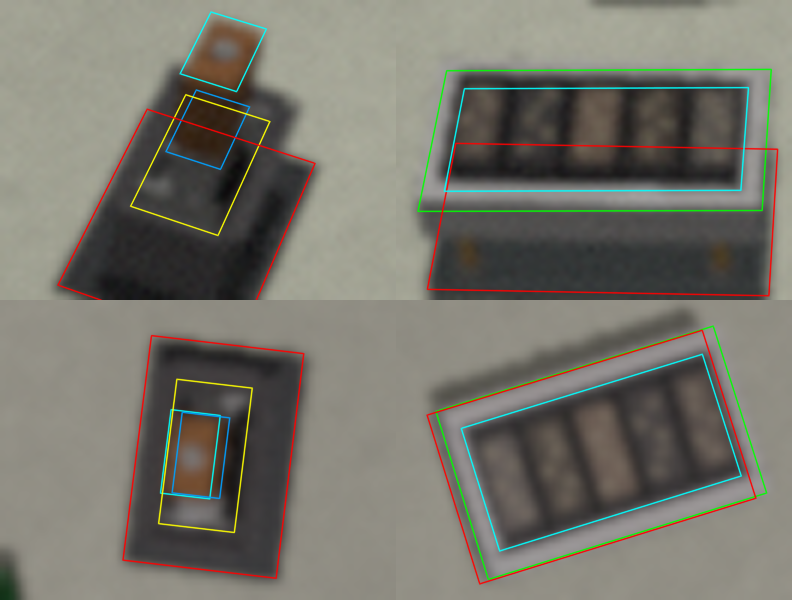

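```bash
cat > to.py <<'E'
import sys
from h import *
def go(x,y,z,yaw=None,bear=True):
    s=status.observe(); p=s["position"]; w=s["tool_rot"][2]
    d=np.array([x,y,z])-p; c,q=np.cos(w),np.sin(w)
    tx=d[0]*c+d[1]*q; ty=d[0]*q-d[1]*c; tz=-d[2]
    print("shift cm (tool)",np.round(np.array([tx,ty,tz])*100,2),"turn deg",None if yaw is None else round(-np.degrees((yaw-w+np.pi)%(2*np.pi)-np.pi),2))
    print("now",p.round(4),s["tool_rot"].round(4),"F",s["force"].round(2),"M",s["moment"].round(2),"w",round(s["grip_width"],4),"t",s["clock"],"q",s["qpos"].round(2))
if __name__=="__main__": go(*map(float,sys.argv[1:]))
E
python3 to.py .513 .165 .2 -1.715
```

```text
shift cm (tool) [-55.8  -53.47   3.13] turn deg 33.23
now [ 0.2638 -0.5666  0.2313] [ 3.1416e+00  1.0000e-04 -1.1350e+00] F [ 0.77  0.98 -0.29] M [-0.02 -0.04 -0.  ] w 0.0854 t 1.6 q [ 1.06  0.52 -0.04  1.6   0.02  1.02 -0.11]
```

>>> carry_out(
  deltas=[1,-2.7,-2.6,0,0,1,-2.7,-2.6,0,0,1,-2.7,-2.6,0,0,1,-2.7,-2.6,0,0,1,-2.7,-2.6,0,0,1,-2.7,-2.6,0,0,1,-2.7,-2.6,0,0,1,-2.7,-2.6,0,0,1,-2.7,-2.6,0,0,1,-2.7,-2.6,0,0,1,-2.7,-2.6,0,0,1,-2.7,-2.6,0,0,1,-2.7,-2.6,0,0,1,-2.7,-2.6,0,0,1,-2.7,-2.6,0,0,1,0,0,0,6.6,1,0,0,0,6.6,1,0,0,0,6.6,1,0,0,0,6.6,1,0,0,0,6.6],
)

```text
clock: 3.27
position: [0.4465, -0.0348, 0.2314]
tool_rot: [-3.141, 0.0, -1.717]
force: [0.1, 0.0, -0.0]
grip_width: 0.0851
```

```bash
python3 to.py .513 .165 .2 -1.715
```

```text
shift cm (tool) [-20.73  -3.68   3.14] turn deg -0.09
now [ 0.4465 -0.0348  0.2314] [-3.1414  0.     -1.7165] F [ 0.1   0.01 -0.02] M [ 0.05 -0.02  0.01] w 0.0851 t 3.2667 q [ 0.11  0.25 -0.2   2.04  0.06  0.86 -1.84]
```

>>> carry_out(
  deltas=[1,-3,-0.5,0,0,1,-3,-0.5,0,0,1,-3,-0.5,0,0,1,-3,-0.5,0,0,1,-3,-0.5,0,0,1,-3,-0.5,0,0,1,-2.7,-0.7,0,0,1,0,0,0.8,0,1,0,0,0.8,0,1,0,0,0,0],
)

```text
clock: 4.1
position: [0.5112, 0.1642, 0.2137]
tool_rot: [3.14, -0.001, -1.711]
force: [-0.5, -0.5, -0.6]
grip_width: 0.0856
```

```bash
python3 to.py .513 .165 .078 -1.715; python3 - <<'E'
from h import *
for n in ("scene","top"):
    im=grab_frame(n)[:,:,::-1]; u,v=proj(n,np.array([.514,.166,.1])).astype(int)
    cv2.imwrite(f"pics/{n}2.png",cv2.resize(im[v-45:v+45,u-45:u+45],None,fx=6,fy=6,interpolation=cv2.INTER_CUBIC))
E
```

```text
shift cm (tool) [-0.1  -0.17 13.57] turn deg 0.23
now [0.5112 0.1642 0.2137] [ 3.1395e+00 -1.4000e-03 -1.7111e+00] F [-0.54 -0.5  -0.56] M [-0.01 -0.01  0.01] w 0.0856 t 4.1 q [-0.22  0.41 -0.26  1.84  0.13  0.91 -2.26]
```

View pics/scene2.png

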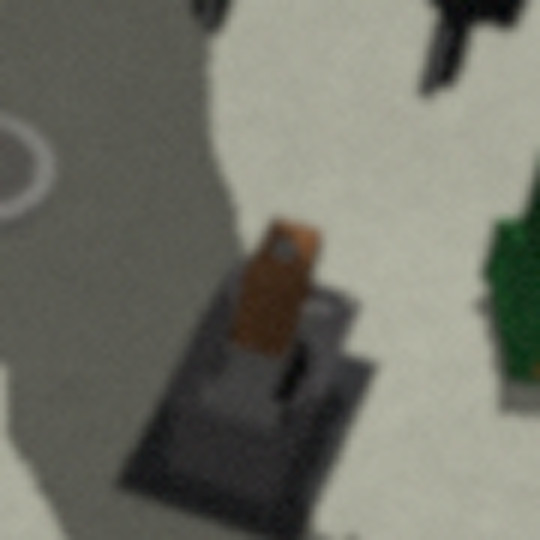

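>>> carry_out(
  deltas=[1,-0.1,-0.2,2,0.2,1,0,0,2,0,1,0,0,2,0,1,0,0,2,0,1,0,0,2,0,1,0,0,1.5,0,1,0,0,1,0,1,0,0,1,0,1,0,0,0,0,1,0,0,0,0],
)

```text
clock: 5.03
position: [0.5142, 0.1655, 0.0806]
tool_rot: [-3.142, -0.0, -1.715]
force: [-0.7, -0.2, -0.6]
grip_width: 0.0853
```

```bash
python3 to.py .513 .165 .078 -1.715; python3 - <<'E'
from h import *
o=[]
for n in ("scene","top"):
    im=grab_frame(n)[:,:,::-1]; u,v=proj(n,np.array([.514,.166,.1])).astype(int)
    o.append(cv2.resize(im[v-33:v+33,u-33:u+33],None,fx=6,fy=6,interpolation=cv2.INTER_CUBIC))
cv2.imwrite("pics/pre3.png",np.hstack(o))
E
```

```text
shift cm (tool) [0.07 0.11 0.26] turn deg 0.01
now [0.5142 0.1655 0.0806] [-3.1416e+00 -1.0000e-04 -1.7148e+00] F [-0.74 -0.18 -0.58] M [-0.    0.03 -0.06] w 0.0853 t 5.0333 q [-0.26  0.61 -0.22  1.93  0.21  0.62 -2.33]
```

View pics/pre3.png

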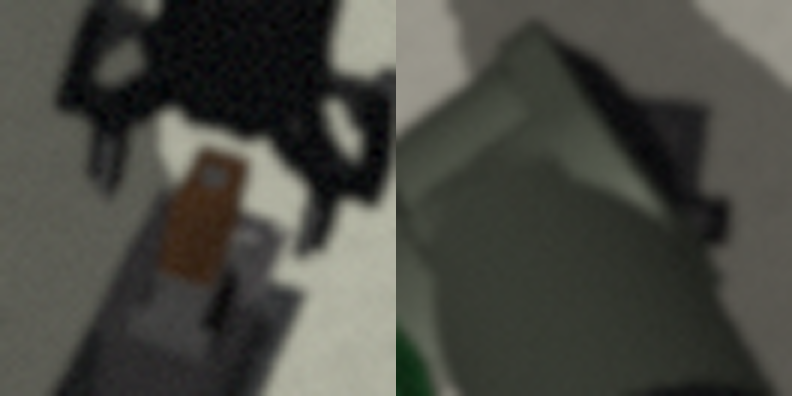

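>>> carry_out(
  deltas=[1,0,0.1,0.2,0,0,0,0,0,0,-1,0,0,0,0,-1,0,0,0,0,-1,0,0,0,0,-1,0,0,0,0,-1,0,0,0,0,-1,0,0,0,0,-1,0,0,0,0,-1,0,0,0,0],
  newtons=25,
)

```text
clock: 5.97
position: [0.5132, 0.1659, 0.0784]
tool_rot: [-3.141, 0.0, -1.714]
force: [-0.6, 0.3, 4.4]
grip_width: 0.0254
```

```bash
python3 to.py .513 .165 .078 -1.715
```

```text
shift cm (tool) [0.09 0.01 0.04] turn deg 0.03
now [0.5132 0.1659 0.0784] [-3.1414e+00  1.0000e-04 -1.7144e+00] F [-0.61  0.26  4.41] M [-0.05  0.1   0.05] w 0.0254 t 5.9667 q [-0.26  0.61 -0.22  1.94  0.21  0.62 -2.33]
```

>>> carry_out(
  deltas=[-1,0,0,0,0,-1,0,0,0,0,-1,0,0,-0.2,0,-1,0,0,-0.5,0,-1,0,0,-1,0,-1,0,0,-2,0,-1,0,0,-2.5,0,-1,0,0,-2.5,0,-1,0,0,-2.5,0,-1,0,0,-2.5,0,-1,0,0,-0.8,0,-1,0,0,0,0,-1,0,0,0,0],
  newtons=90,
)

```text
clock: 7.05
position: [0.5129, 0.1656, 0.2229]
tool_rot: [3.142, -0.0, -1.715]
force: [-0.0, -0.1, -4.7]
grip_width: 0.0251
```

```bash
python3 to.py .573 -.205 .22 -1.298;  python3 - <<'E'
from h import *
o=[]
for n in ("scene","top"):
    im=grab_frame(n)[:,:,::-1]; u,v=proj(n,np.array([.514,.166,.15])).astype(int)
    o.append(cv2.resize(im[v-33:v+33,u-33:u+33],None,fx=6,fy=6,interpolation=cv2.INTER_CUBIC))
cv2.imwrite("pics/lift4.png",np.hstack(o))
E
```

```text
shift cm (tool) [ 35.82 -11.26   0.29] turn deg -23.87
now [0.5129 0.1656 0.2229] [ 3.1415e+00 -1.0000e-04 -1.7146e+00] F [-0.05 -0.08 -4.65] M [-0.03  0.04  0.07] w 0.0251 t 7.05 q [-0.22  0.4  -0.27  1.83  0.13  0.93 -2.26]
```

View pics/lift4.png

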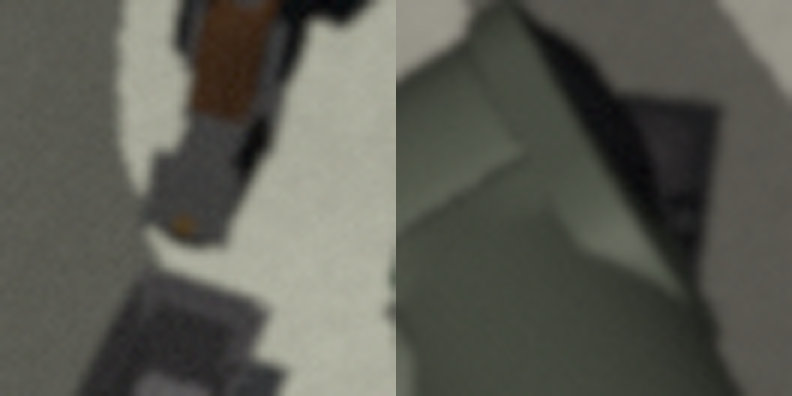

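>>> carry_out(
  deltas=[-1,1.6,-0.5,0,0,-1,3,-0.94,0,0,-1,3,-0.94,0,0,-1,3,-0.94,0,0,-1,3,-0.94,0,0,-1,3,-0.94,0,0,-1,3,-0.94,0,0,-1,3,-0.94,0,0,-1,3,-0.94,0,0,-1,3,-0.94,0,0,-1,3,-0.94,0,0,-1,3,-0.94,0,0,-1,1.4,-0.5,0,0,-1,0,0,0,-6,-1,0,0,0,-6,-1,0,0,0,-6,-1,0,0,0,-6,-1,0,0,0,0,-1,0,0,0,0],
)

```text
clock: 8.73
position: [0.5734, -0.2066, 0.2221]
tool_rot: [3.14, 0.001, -1.299]
force: [-0.4, 0.5, -4.2]
grip_width: 0.0248
```

```bash
python3 to.py .5721 -.2059 .18 -1.298;  python3 - <<'E'
from h import *
o=[]
for n in ("scene","top"):
    im=grab_frame(n)[:,:,::-1]; u,v=proj(n,np.array([.555,-.15,.1])).astype(int)
    o.append(cv2.resize(im[v-33:v+33,u-33:u+33],None,fx=6,fy=6,interpolation=cv2.INTER_CUBIC))
cv2.imwrite("pics/bed5.png",np.hstack(o))
E
```

```text
shift cm (tool) [-0.1   0.1   4.21] turn deg -0.05
now [ 0.5734 -0.2066  0.2221] [ 3.1403e+00  1.3000e-03 -1.2989e+00] F [-0.43  0.52 -4.24] M [ 0.   -0.04  0.02] w 0.0248 t 8.7333 q [ 0.43  0.52 -0.26  1.64  0.15  1.01 -1.18]
```

View pics/bed5.png

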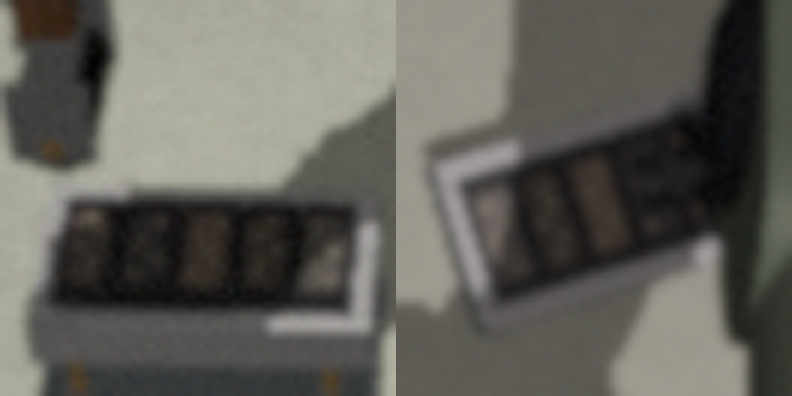

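>>> carry_out(
  deltas=[-1,-0.1,0.1,1.2,0,-1,0,0,2,0,-1,0,0,2,0,-1,0,0,1,0,-1,0,0,0.4,0,-1,0,0,0.1,0,-1,0,0,0,0,-1,0,0,0,0],
)

```text
clock: 9.5
position: [0.5731, -0.2061, 0.1572]
tool_rot: [-3.141, -0.001, -1.296]
force: [-0.2, -0.4, -2.8]
grip_width: 0.0254
```

>>> carry_out(
  deltas=[-1,0,0,0.1,0,-1,0,0,0.1,0,-1,0,0,0.1,0,-1,0,0,0,0],
)

```text
clock: 9.83
position: [0.5725, -0.206, 0.1533]
tool_rot: [-3.142, 0.0, -1.296]
force: [-0.4, -0.2, -3.6]
grip_width: 0.0253
```

>>> carry_out(
  deltas=[-1,0,0,0.1,0,-1,0,0,0.1,0,-1,0,0,0.1,0,-1,0,0,0,0],
)

```text
clock: 10.17
position: [0.5724, -0.206, 0.15]
tool_rot: [3.141, 0.0, -1.296]
force: [0.7, 0.1, -3.1]
grip_width: 0.0247
```

>>> carry_out(
  deltas=[-1,0,0,0.1,0,-1,0,0,0.1,0,-1,0,0,0.1,0,-1,0,0,0,0],
)

```text
clock: 10.5
position: [0.5725, -0.206, 0.1471]
tool_rot: [3.141, 0.0, -1.296]
force: [0.3, -0.1, -4.6]
grip_width: 0.0248
```

>>> carry_out(
  deltas=[-1,0,0,0.1,0,-1,0,0,0.1,0,-1,0,0,0.1,0,-1,0,0,0,0],
)

```text
clock: 10.83
position: [0.5727, -0.2061, 0.1444]
tool_rot: [-3.141, -0.0, -1.296]
force: [-0.3, -0.1, 3.4]
grip_width: 0.0248
```

>>> carry_out(
  deltas=[-1,0,0,0.05,0,-1,0,0,0.05,0,-1,0,0,0,0],
)

```text
clock: 11.08
position: [0.5727, -0.2061, 0.1433]
tool_rot: [-3.141, -0.0, -1.296]
force: [-1.7, -1.3, 3.3]
grip_width: 0.0251
```

>>> carry_out(
  deltas=[-1,0,0,0.05,0,-1,0,0,0.05,0,-1,0,0,0,0],
)

```text
clock: 11.33
position: [0.5726, -0.206, 0.1423]
tool_rot: [-3.141, -0.0, -1.296]
force: [-1.8, -1.0, 6.0]
grip_width: 0.025
```

>>> carry_out(
  deltas=[-1,0,0,0.05,0,-1,0,0,0.05,0,-1,0,0,0,0],
)

```text
clock: 11.58
position: [0.5727, -0.2061, 0.1416]
tool_rot: [-3.141, -0.0, -1.296]
force: [-1.9, -0.6, 10.2]
grip_width: 0.025
```

>>> carry_out(
  deltas=[-1,-0.3,0,0,0,-1,-0.3,0,0,0,-1,-0.3,0,0,0,-1,0,0,0,0],
)

```text
clock: 11.92
position: [0.5704, -0.1975, 0.1418]
tool_rot: [-3.141, -0.001, -1.296]
force: [-0.4, -2.2, 8.6]
grip_width: 0.0248
```

>>> carry_out(
  deltas=[-1,-0.3,0,0,0,-1,-0.3,0,0,0,-1,-0.3,0,0,0,-1,0,0,0,0],
)

```text
clock: 12.25
position: [0.5678, -0.1881, 0.1416]
tool_rot: [-3.141, -0.0, -1.295]
force: [-1.9, -0.3, 8.2]
grip_width: 0.0249
```

>>> carry_out(
  deltas=[-1,-0.3,0,0.02,0,-1,-0.3,0,0.02,0,-1,-0.3,0,0,0,-1,0,0,0,0],
)

```text
clock: 12.58
position: [0.5654, -0.1795, 0.1413]
tool_rot: [-3.141, -0.0, -1.295]
force: [-2.1, 0.4, 9.7]
grip_width: 0.025
```

>>> carry_out(
  deltas=[-1,-0.3,0,0.01,0,-1,-0.3,0,0,0,-1,-0.3,0,0,0,-1,0,0,0,0],
)

```text
clock: 12.92
position: [0.5632, -0.1716, 0.1413]
tool_rot: [-3.141, -0.001, -1.296]
force: [-0.4, -3.3, 9.7]
grip_width: 0.025
```

>>> carry_out(
  deltas=[-1,-0.3,0,0.01,0,-1,-0.3,0,0,0,-1,-0.3,0,0,0,-1,0,0,0,0],
)

```text
clock: 13.25
position: [0.5605, -0.1621, 0.1411]
tool_rot: [-3.141, -0.0, -1.295]
force: [-1.2, -0.5, 9.2]
grip_width: 0.0252
```

>>> carry_out(
  deltas=[-1,-0.3,0,0,0,-1,-0.3,0,0,0,-1,-0.3,0,0,0,-1,0,0,0,0],
)

```text
clock: 13.58
position: [0.5581, -0.1534, 0.141]
tool_rot: [-3.141, -0.0, -1.295]
force: [-1.8, 0.4, 8.7]
grip_width: 0.0249
```

>>> carry_out(
  deltas=[-1,-0.3,0,0.02,0,-1,-0.3,0,0.02,0,-1,-0.3,0,0.01,0,-1,0,0,0,0],
)

```text
clock: 13.92
position: [0.556, -0.1456, 0.1408]
tool_rot: [-3.14, -0.001, -1.295]
force: [-0.8, -3.4, 9.3]
grip_width: 0.0253
```

>>> carry_out(
  deltas=[-1,-0.3,0,0.01,0,-1,-0.3,0,0.01,0,-1,-0.3,0,0,0,-1,0,0,0,0],
)

```text
clock: 14.25
position: [0.5533, -0.1362, 0.1405]
tool_rot: [-3.141, -0.0, -1.295]
force: [-1.9, 0.1, 10.3]
grip_width: 0.0253
```

>>> carry_out(
  deltas=[-1,-0.3,0,0.01,0,-1,-0.3,0,0.01,0,-1,-0.3,0,0,0,-1,0,0,0,0],
)

```text
clock: 14.58
position: [0.5509, -0.1274, 0.1403]
tool_rot: [-3.141, -0.0, -1.295]
force: [-1.9, 0.5, 11.5]
grip_width: 0.0253
```

>>> carry_out(
  deltas=[-1,-0.3,0,0.01,0,-1,-0.3,0,0.01,0,-1,-0.3,0,0,0,-1,0,0,0,0],
)

```text
clock: 14.92
position: [0.5486, -0.1195, 0.1402]
tool_rot: [-3.14, -0.001, -1.295]
force: [-1.3, -2.7, 10.6]
grip_width: 0.0248
```

>>> carry_out(
  deltas=[-1,-0.3,0,0.01,0,-1,-0.3,0,0.01,0,-1,-0.3,0,0,0,-1,0,0,0,0],
)

```text
clock: 15.25
position: [0.546, -0.1102, 0.1399]
tool_rot: [-3.141, -0.0, -1.295]
force: [-1.8, 0.4, 11.3]
grip_width: 0.0253
```

>>> carry_out(
  deltas=[-1,-0.3,0,0.01,0,-1,-0.3,0,0.01,0,-1,-0.3,0,0,0,-1,0,0,0,0],
)

```text
clock: 15.58
position: [0.5436, -0.1014, 0.1397]
tool_rot: [-3.14, -0.0, -1.295]
force: [-1.2, 0.7, 11.3]
grip_width: 0.0251
```

>>> carry_out(
  deltas=[-1,-0.3,0,0.01,0,-1,-0.3,0,0.01,0,-1,-0.3,0,0,0,-1,0,0,0,0],
)

```text
clock: 15.92
position: [0.5412, -0.0927, 0.1395]
tool_rot: [-3.14, -0.0, -1.295]
force: [-0.4, 1.0, 11.6]
grip_width: 0.0252
```

>>> carry_out(
  deltas=[-1,0,0,0.03,0,-1,0.3,0,0,0,-1,0.3,0,-0.01,0,-1,0.3,0,0,0,-1,0.3,0,-0.01,0,-1,0.3,0,0,0,-1,0.3,0,0,0],
)

```text
clock: 16.5
position: [0.5462, -0.1107, 0.1395]
tool_rot: [-3.14, -0.0, -1.295]
force: [-1.2, -0.0, 12.9]
grip_width: 0.025
```

>>> carry_out(
  deltas=[-1,0.3,0,0,0,-1,0.3,0,-0.01,0,-1,0.3,0,0,0,-1,0.3,0,-0.01,0,-1,0.3,0,0,0,-1,0.3,0,0,0],
)

```text
clock: 17.0
position: [0.551, -0.1281, 0.1397]
tool_rot: [-3.141, -0.0, -1.295]
force: [-1.2, 0.2, 13.0]
grip_width: 0.0251
```

>>> carry_out(
  deltas=[-1,0.3,0,0,0,-1,0.3,0,-0.01,0,-1,0.3,0,0,0,-1,0.3,0,-0.01,0,-1,0.3,0,0,0,-1,0.3,0,0,0],
)

```text
clock: 17.5
position: [0.556, -0.1454, 0.1399]
tool_rot: [-3.14, -0.0, -1.296]
force: [-1.7, 1.0, 12.8]
grip_width: 0.0252
```

Net about 17 N, steady; continue back.

>>> carry_out(
  deltas=[-1,0.3,0,0,0,-1,0.3,0,-0.01,0,-1,0.3,0,0,0,-1,0.3,0,-0.01,0,-1,0.3,0,0,0,-1,0.3,0,0,0],
)

```text
clock: 18.0
position: [0.5608, -0.1628, 0.1401]
tool_rot: [-3.141, -0.001, -1.295]
force: [-1.6, 0.9, 13.3]
grip_width: 0.025
```

>>> carry_out(
  deltas=[-1,0.3,0,0,0,-1,0.3,0,-0.01,0,-1,0.3,0,0,0,-1,0.3,0,-0.01,0,-1,0.3,0,0,0,-1,0.3,0,-0.01,0],
)

```text
clock: 18.5
position: [0.5657, -0.1801, 0.1404]
tool_rot: [-3.141, -0.0, -1.296]
force: [-1.5, -0.1, 13.2]
grip_width: 0.0246
```

>>> carry_out(
  deltas=[-1,0.3,0,0,0,-1,0.3,0,-0.01,0,-1,0.3,0,0,0,-1,0.3,0,-0.01,0,-1,0.3,0,0,0,-1,0.3,0,-0.01,0,-1,0.3,0,0,0],
)

```text
clock: 19.08
position: [0.5714, -0.2004, 0.1408]
tool_rot: [-3.141, -0.001, -1.296]
force: [-2.4, 0.8, 12.3]
grip_width: 0.0251
```

>>> carry_out(
  deltas=[-1,0,0,-0.2,0,-1,0,0,-0.5,0,-1,0,0,-1,0,-1,0,0,-2,0,-1,0,0,-2,0,-1,0,0,-2,0,-1,0,0,-0.5,0,-1,0,0,0,0],
)

```text
clock: 19.75
position: [0.5714, -0.2003, 0.2234]
tool_rot: [-3.14, -0.001, -1.296]
force: [-0.3, 0.5, -3.0]
grip_width: 0.0247
```

```bash
python3 to.py .5132 .1659 .2226 -1.7144;  python3 - <<'E'
from h import *
o=[]
for n in ("scene","top"):
    im=grab_frame(n)[:,:,::-1]; u,v=proj(n,np.array([.56,-.165,.12])).astype(int)
    o.append(cv2.resize(im[v-33:v+33,u-33:u+33],None,fx=6,fy=6,interpolation=cv2.INTER_CUBIC))
cv2.imwrite("pics/bed6.png",np.hstack(o))
E
```

```text
shift cm (tool) [-36.82  -4.35   0.08] turn deg 24.0
now [ 0.5714 -0.2003  0.2234] [-3.1397e+00 -1.1000e-03 -1.2956e+00] F [-0.28  0.47 -2.99] M [-0.02  0.02 -0.02] w 0.0247 t 19.75 q [ 0.42  0.51 -0.26  1.65  0.15  1.   -1.19]
```

View pics/bed6.png

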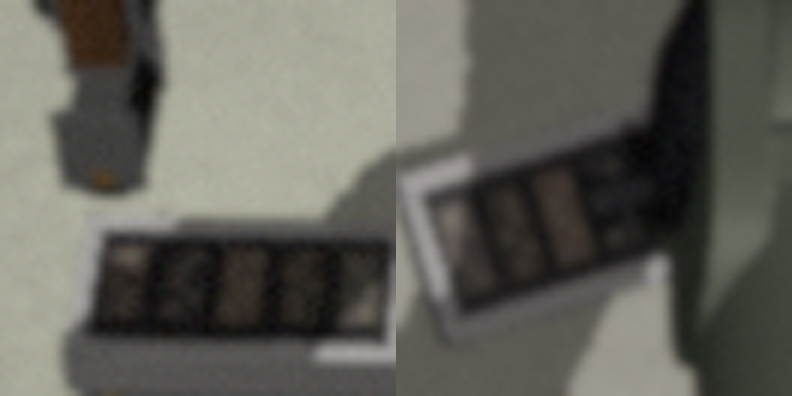

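>>> carry_out(
  deltas=[-1,-1.5,-0.2,0,0,-1,-3,-0.35,0,0,-1,-3,-0.35,0,0,-1,-3,-0.35,0,0,-1,-3,-0.35,0,0,-1,-3,-0.35,0,0,-1,-3,-0.35,0,0,-1,-3,-0.35,0,0,-1,-3,-0.35,0,0,-1,-3,-0.35,0,0,-1,-3,-0.35,0,0,-1,-3,-0.35,0,0,-1,-2.3,-0.35,0,0,-1,0,0,0,6,-1,0,0,0,6,-1,0,0,0,6,-1,0,0,0,6,-1,0,0,0,0,-1,0,0,0,0],
)

```text
clock: 21.43
position: [0.5127, 0.1661, 0.2212]
tool_rot: [3.14, -0.001, -1.711]
force: [0.1, 0.2, -4.5]
grip_width: 0.0248
```

```bash
python3 to.py .5132 .1659 .14 -1.7144
```

```text
shift cm (tool) [ 0.01 -0.06  8.12] turn deg 0.21
now [0.5127 0.1661 0.2212] [ 3.1403e+00 -7.0000e-04 -1.7107e+00] F [ 0.14  0.24 -4.49] M [-0.01  0.03  0.06] w 0.0248 t 21.4333 q [-0.22  0.41 -0.27  1.83  0.13  0.93 -2.26]
```

>>> carry_out(
  deltas=[-1,0,0,1.2,0.2,-1,0,0,2,0,-1,0,0,2,0,-1,0,0,2,0,-1,0,0,0.8,0,-1,0,0,0,0,-1,0,0,0,0,-1,0,0,0,0],
)

```text
clock: 22.1
position: [0.5138, 0.1661, 0.1431]
tool_rot: [-3.141, 0.001, -1.717]
force: [0.5, 0.5, -3.0]
grip_width: 0.0248
```

```bash
python3 to.py .5132 .1659 .079 -1.7144
```

```text
shift cm (tool) [0.03 0.05 6.41] turn deg -0.15
now [0.5138 0.1661 0.1431] [-3.1406e+00  7.0000e-04 -1.7170e+00] F [ 0.54  0.55 -2.98] M [ 0.05 -0.01 -0.05] w 0.0248 t 22.1 q [-0.24  0.51 -0.25  1.9   0.18  0.75 -2.3 ]
```

>>> carry_out(
  deltas=[-1,0,0.05,0.5,-0.15,-1,0,0,0.5,0,-1,0,0,0.5,0,-1,0,0,0.5,0,-1,0,0,0.5,0,-1,0,0,0,0],
)

```text
clock: 22.6
position: [0.5123, 0.1658, 0.116]
tool_rot: [3.14, -0.001, -1.715]
force: [-0.9, -0.7, -4.5]
grip_width: 0.0249
```

>>> carry_out(
  deltas=[-1,0,0,0.5,0,-1,0,0,0.5,0,-1,0,0,0.5,0,-1,0,0,0.5,0,-1,0,0,0.5,0,-1,0,0,0.5,0,-1,0,0,0,0],
)

```text
clock: 23.18
position: [0.5123, 0.1658, 0.086]
tool_rot: [3.14, -0.001, -1.715]
force: [-0.2, 0.6, -3.3]
grip_width: 0.025
```

```bash
python3 to.py .5132 .1659 .0784 -1.7144
```

```text
shift cm (tool) [-0.02 -0.09  0.76] turn deg -0.05
now [0.5123 0.1658 0.086 ] [ 3.1404e+00 -6.0000e-04 -1.7153e+00] F [-0.22  0.56 -3.27] M [0.02 0.   0.01] w 0.025 t 23.1833 q [-0.26  0.6  -0.22  1.93  0.21  0.63 -2.33]
```

>>> carry_out(
  deltas=[-1,0,-0.1,0.2,0,-1,0,0,0.2,0,-1,0,0,0.2,0,-1,0,0,0.1,0,-1,0,0,0,0,-1,0,0,0,0],
)

```text
clock: 23.68
position: [0.5137, 0.1658, 0.0801]
tool_rot: [3.142, 0.0, -1.715]
force: [-0.7, 0.3, -3.7]
grip_width: 0.0253
```

```bash
python3 to.py .5132 .1659 .0784 -1.7144
```

```text
shift cm (tool) [-0.    0.06  0.17] turn deg -0.06
now [0.5137 0.1658 0.0801] [ 3.1415  0.     -1.7154] F [-0.75  0.3  -3.67] M [-0.03 -0.01 -0.03] w 0.0253 t 23.6833 q [-0.26  0.61 -0.22  1.93  0.22  0.62 -2.34]
```

>>> carry_out(
  deltas=[-1,0,0,0.1,0,-1,0,0,0.1,0,-1,0,0,0,0,-1,0,0,0,0],
)

```text
clock: 24.02
position: [0.514, 0.166, 0.0785]
tool_rot: [-3.141, 0.0, -1.715]
force: [-1.7, -0.1, 4.9]
grip_width: 0.025
```

>>> carry_out(
  deltas=[-1,0,0,-0.05,0,-0.2,0,0,0,0,0.2,0,0,0,0,0.6,0,0,0,0,1,0,0,0,0,1,0,0,0,0,1,0,0,0,0,1,0,0,0,0,1,0,0,0,0],
)

```text
clock: 24.77
position: [0.5138, 0.1658, 0.0786]
tool_rot: [3.142, 0.0, -1.715]
force: [-0.2, -0.7, 0.2]
grip_width: 0.0855
```

>>> carry_out(
  deltas=[1,0,0,-0.5,0,1,0,0,-1.5,0,1,0,0,-2,0,1,0,0,-2.5,0,1,0,0,-2.5,0,1,0,0,-2.5,0,1,0,0,-2.5,0,1,0,0,-2,0,1,0,0,0,0,1,0,0,0,0],
)

```text
clock: 25.6
position: [0.5141, 0.1659, 0.2397]
tool_rot: [-3.14, 0.001, -1.715]
force: [-0.8, 0.5, -0.4]
grip_width: 0.0857
```

```bash
python3 to.py .5132 .1659 .0784 -1.7144; python3 - <<'E'
from h import *
o=[]
for n in ("scene","top"):
    im=grab_frame(n)[:,:,::-1]; cv2.imwrite(f"pics/{n}7.png",im)
    u,v=proj(n,np.array([.514,.166,.1])).astype(int)
    o.append(cv2.resize(im[v-33:v+33,u-33:u+33],None,fx=6,fy=6,interpolation=cv2.INTER_CUBIC))
cv2.imwrite("pics/rel7.png",np.hstack(o))
E
```

```text
shift cm (tool) [ 0.02  0.09 16.13] turn deg -0.06
now [0.5141 0.1659 0.2397] [-3.1397e+00  9.0000e-04 -1.7155e+00] F [-0.8   0.48 -0.37] M [0.05 0.05 0.01] w 0.0857 t 25.6 q [-0.21  0.39 -0.27  1.81  0.12  0.96 -2.26]
```

View pics/rel7.png

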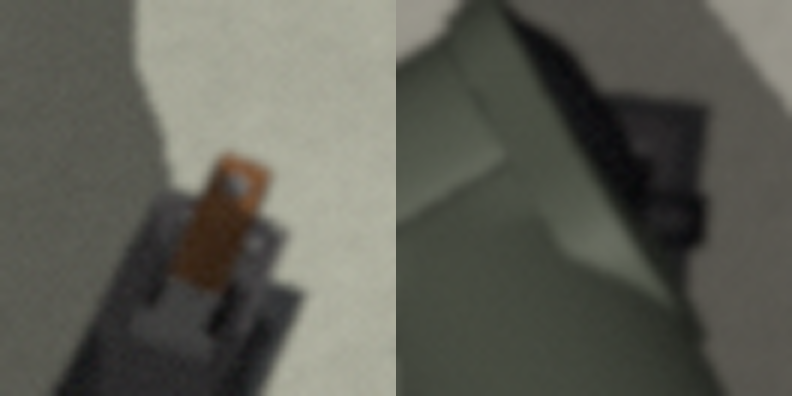

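View pics/scene7.png

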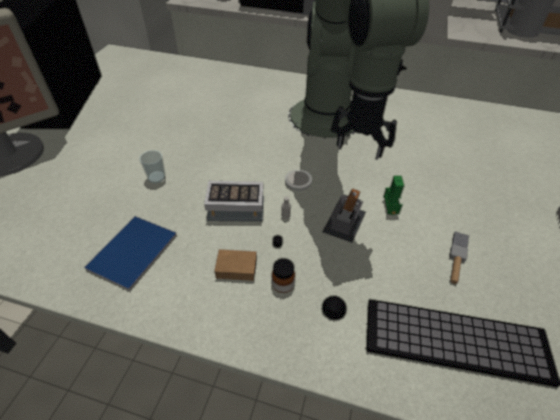

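```bash
python3 - <<'E'
from h import *
a=cv2.imread("pics/scene0.png");b=cv2.imread("pics/scene7.png")
exec(open('ov.py').read().split("rx,ry")[0].replace("import sys",""))
u,v=proj("scene",np.array([.514,.166,.07])).astype(int)
R=[(rect(.513,.166,-.144,.022,.013,.119),(255,255,0))]
o=[overlay("scene",(u-25,v-25,50,50),8,r,None,i) for i,r in ((a,R),(b,R))]
cv2.imwrite("pics/cmp8.png",np.hstack(o))
for i in (a,b):
    h=cv2.cvtColor(i,cv2.COLOR_BGR2HSV)[v-40:v+30,u-25:u+25]
    m=(h[...,1]>110)&(h[...,0]<20)&(h[...,2]>40); m[:, :]&=True
    ys,xs=np.nonzero(m); print(m.sum(),xs.mean()+u-25,ys.mean()+v-40,[ (r+v-40,xs[ys==r].mean()+u-25) for r in np.unique(ys)][::3])
for t in ("roller_grip","roller_foot","rest_floor"):
    print(t,[(r["xy"],round(r["p"],2)) for r in mark_of("scene",t)])
E
```

```text
162 348.2037037037037 199.820987654321 [(np.int64(188), np.float64(349.0)), (np.int64(191), np.float64(353.5)), (np.int64(194), np.float64(350.0)), (np.int64(197), np.float64(348.5)), (np.int64(200), np.float64(348.5)), (np.int64(203), np.float64(347.0)), (np.int64(206), np.float64(346.5)), (np.int64(209), np.float64(348.0))]
148 350.8445945945946 201.20945945945945 [(np.int64(190), np.float64(353.5)), (np.int64(193), np.float64(357.5)), (np.int64(196), np.float64(353.0)), (np.int64(199), np.float64(352.0)), (np.int64(202), np.float64(350.0)), (np.int64(205), np.float64(349.0)), (np.int64(208), np.float64(348.5))]
roller_grip [([352.8, 200.1], 0.91), ([255.4, 207.1], 0.24)]
roller_foot [([341.6, 220.2], 0.92)]
rest_floor [([343.8, 218.9], 0.73)]
```

View pics/cmp8.png

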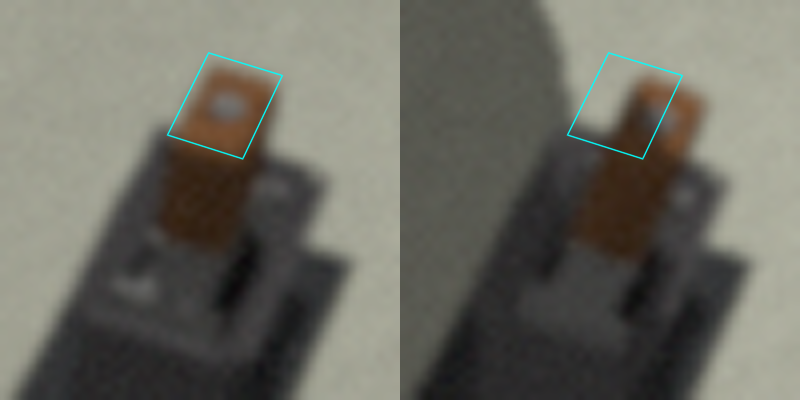

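```bash
python3 - <<'E'
from h import *
from scipy.optimize import least_squares
print("mark grip",atz("scene",[352.8,200.1],.093), "grip(model upright)->px",proj("scene",np.array([.5143,.166,.094])))
c,s=np.cos(-.145),np.sin(-.145); ax=np.array([c,s,0]); ay=np.array([-s,c,0])
# left=initial, right=now ; top-face & lower front corners from the 8x crops
u,v=proj("scene",np.array([.514,.166,.07])).astype(int)
P=lambda L:[(np.array(p)+.5)/8-.5+[u-25,v-25] for p in L]
for name,L in (("init",[(214,66),(282,84),(248,158),(168,140),(232,250),(158,232)]),("now",[(640,68),(710,94),(676,182),(606,160),(640,262),(570,240)])):
    o=P([(x-(400 if name=="now" else 0),y) for x,y in L])
    K=[(-.022,-.013,.113),(-.022,.013,.113),(.022,.013,.113),(.022,-.013,.113),(.022,.013,.063),(.022,-.013,.063)]
    def f(p):
        z=np.array([0,0,1.])
        yy=np.cos(p[2])*ay-np.sin(p[2])*z; zz=np.sin(p[2])*ay+np.cos(p[2])*z
        zz=zz+p[3]*ax
        return np.concatenate([proj("scene",np.array([p[0],p[1],.006])+ax*a+yy*b+zz*h)-q for (a,b,h),q in zip(K,o)]+[[p[3]*20]])
    r=least_squares(f,[.514,.166,0,0]); print(name,r.x.round(4),r.fun.round(1))
E
```

```text
mark grip [0.51558842 0.17868958 0.093     ] grip(model upright)->px [348.29443502 198.54331401]
init [ 0.5077  0.1709 -0.0227  0.0599] [-0.3 -1.3  0.5 -0.8 -0.2  0.4  0.3 -0.2 -0.2  1.2 -0.1  0.6  1.2]
now [0.5097 0.1662 0.1147 0.0517] [ 0.3 -0.2  0.6  0.2 -0.  -0.3 -0.5 -1.3 -0.1  1.3 -0.2  0.3  1. ]
```

>>> carry_out(
  deltas=[1,1.5,0,-0.5,0,1,3,0,0,0,1,3,0,0,0,1,3,0,0,0,1,3,0,0,0,1,3,0,0,0,1,3,0,0,0,1,3,0,0,0,1,3,0,0,0,1,3,0,0,0,1,3,0,0,0,1,1.5,0,0,0,1,0,0,0,0,1,0,0,0,0],
)

```text
clock: 27.02
position: [0.4659, -0.1611, 0.2431]
tool_rot: [3.141, 0.0, -1.717]
force: [0.3, 0.5, 0.2]
grip_width: 0.0857
```

```bash
python3 - <<'E'
from h import *
exec(open('ov.py').read().split("rx,ry")[0].replace("import sys",""))
a=cv2.imread("pics/top0.png"); b=grab_frame("top")[:,:,::-1].copy(); cv2.imwrite("pics/top9.png",b)
s=grab_frame("scene")[:,:,::-1].copy(); cv2.imwrite("pics/scene9.png",s)
u,v=proj("top",np.array([.514,.166,.07])).astype(int)
cl=[overlay("top",(u-25,v-25,50,50),8,r,None,i) for i,r in ((a,[(rect(.5135,.1655,-.144,.022,.013,.119),(255,255,0))]),(b,[(rect(.5135,.1655,-.144,.064,.0435,.004),(0,0,255))]))]
cv2.imwrite("pics/cmp9.png",np.hstack(cl))
for n in ("top","scene"):
  for t in ("roller_grip","roller_foot","rest_floor"):
    print(n,t,[(r["xy"],round(r["p"],2)) for r in mark_of(n,t)])
E
python3 to.py 0.5 0 .2
```

```text
top roller_grip [([192.9, 265.0], 0.7), ([226.1, 233.0], 0.63)]
top roller_foot [([324.7, 219.3], 0.71), ([195.5, 264.9], 0.63), ([231.5, 232.9], 0.61), ([419.0, 231.9], 0.49)]
top rest_floor [([232.4, 234.2], 0.66)]
scene roller_grip [([353.4, 198.1], 0.8), ([392.6, 188.4], 0.76)]
scene roller_foot [([394.1, 206.8], 0.93), ([344.2, 218.1], 0.91)]
scene rest_floor [([345.3, 220.5], 0.59)]
shift cm (tool) [-16.34  -1.03   4.36] turn deg None
now [ 0.4664 -0.1603  0.2436] [-3.1416e+00  1.0000e-04 -1.7145e+00] F [0.42 0.44 0.26] M [ 0.04 -0.03 -0.02] w 0.0852 t 27.4167 q [ 0.33  0.3  -0.15  1.92  0.05  0.93 -1.56]
```

View pics/cmp9.png

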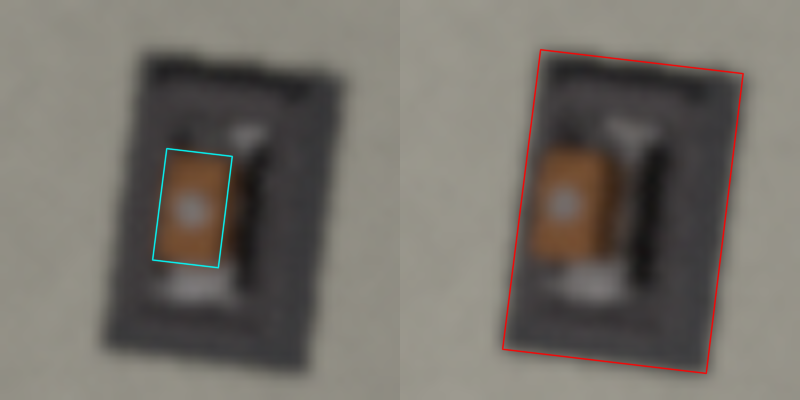

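```bash
python3 - <<'E'
import cv2,numpy as np
o=[cv2.resize(cv2.imread(f"pics/{f}.png")[130:320,130:480],None,fx=1.6,fy=1.6) for f in ("scene0","scene9")]
cv2.imwrite("pics/cmp10.png",np.vstack(o)[:600])
E
```

```text
(no output)
```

View pics/cmp10.png

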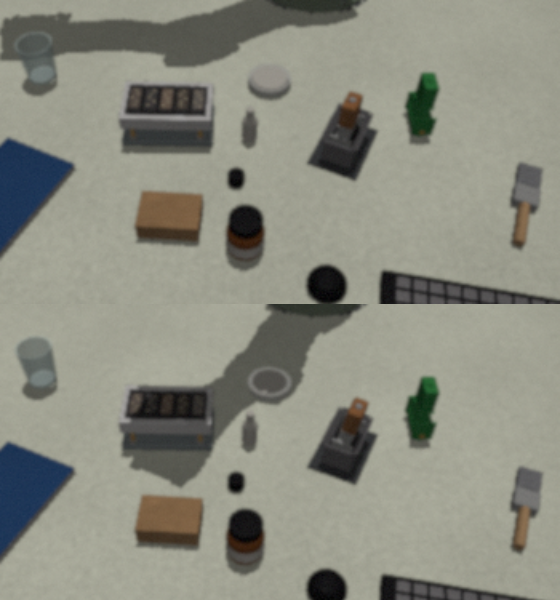

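The other objects have not moved, and the roller stands in its rest leaning slightly. The arm is clear, so I am handing in.

```bash
python3 -c "
from workcell import job; print(job.job_done())"
```

```text
the job is handed in; nothing more can be done
None
```

I took the roller from its rest, rolled it from block 1 to block 5 and most of the way back, put it back in its rest and let go. I handed the job in at about 27 s; no verdict was reported.

- **Pressure:** Read from the wrist force, less the roller's hanging weight, it was about 12–16 N on the way out and 16–17 N on the way back. I only read it at the end of each short move, so brief peaks between readings would not show. The return pass ended near y = -52 mm, so block 1's middle was pressed only at the start, to about 14 N.
- **Blocks flush:** I inferred this from feel. On the return pass the roller's height followed a straight line (slope about -0.016 rad) with nearly constant force. The cameras cannot resolve the last millimetre, so I have no visual check.
- **Slope disagreement:** The camera fit gave a slope of about +0.033 rad, the opposite sign. I used the felt slope.
- **Roller in its rest:** It stands in the trough but leans, by about 0.11 rad (limit 0.25). The handle is about 8–13 mm from over the rest's middle (limit 20 mm). I left it rather than regrasp.
- **Everything else:** Pictures before and after show the bystanders unmoved. The gripper is open and well clear of the roller and the bed.

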